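# Turn the leaf packs over into the empty tray

## Task

Turn all three gold-leaf packs over into the empty tray. That tray already lies face-down on the full one in the turnover stand, but is drawn part-way out: push it fully home under the lips, swing the cradle by its handle over the top through a full half turn, then slide the emptied tray, now on top, out from under the lips, lift it clear and lay it gently flat on the middle of the grey mat. Leave the tray with the packs level in the cradle and do not disturb the other things on the table.

Things in the scene. Friction and masses are not known exactly. Their poses are not given: they have to be found in the camera images.
- stand: Fixed turnover stand: dark base plate 150 x 270 x 12 mm, one grey pillar 115 mm tall at its +y end, near face at y +115 mm. Origin: on the table straight below the middle of the cradle. The axle runs along the stand's y, 90 mm above the table, over the origin. The cradle hangs on the pillar and is open towards -y: trays slide in to +y and out to -y.
- cradle (a joint): Angle of the cradle about the stand's +y axis, 0 to 3.14 rad between firm stops. 0 at the start: handle level on the stand's -x side. It grows as the handle rises, passes over the top (1.57) and comes down level on the +x side (3.14). Light friction (0.2 N m); it stays where it is left.
- slot (a point): Middle of the cradle's slot, on the axle. The slot, 95 mm wide and 34 high, takes two trays face to face (32 mm). Two aluminium side channels, y -54 to +86 mm from here, have lips 13 mm wide, 6 thick, above and below the trays' long edges; 46 mm high, 107 wide outside. Same upside down.
- slot_end (a point): Middle of the wall at the slot's +y end, 86 mm from the axle's middle, against which trays stop when home. A tray that is home has its origin 0 to 1 mm from the stand's y = 0, and its front 30 mm and tab stand out of the cradle's open end. Whichever tray is on top has its rim 89 mm and underside 105 mm above the table, when the cradle is level.
- handle (a point): Middle of the cradle's handle: a round steel bar 12 mm thick, 86 mm long, parallel to the axle and 100 mm from it (40 mm free gap to the cradle), centred 35 mm to the stand's +y side of the origin. It turns with the cradle.
- tray_full: Pale wooden tray, 92 (its x) x 170 (y) x 16 mm high, three pockets in a row along y, each 66 x 47, 12 deep; 160 g. Origin: centre of its underside; z out of the pockets. Holds the packs; starts upright, home in the cradle below the other tray, its y along the stand's y, underside 73 mm above the table.
- tray_empty: Pale wooden tray, 92 (its x) x 170 (y) x 16 mm high, three pockets in a row along y, each 66 x 47, 12 deep; 160 g. Origin: centre of its underside; z out of the pockets. Starts upside down on the full tray, rim on rim, its y along the stand's y, 35 to 60 mm out of home towards the stand's -y, still held under the lips.
- tray_full_mid (a point): Middle of the full tray's body without the tab, 8 mm above its underside.
- tray_full_tab (a point): Grip tab of the full tray: a solid block 28 mm wide (x), sticking out 31 mm from the tray's -y end, as thick as the tray (16 mm); its middle is at x +26, y -100, z +8 mm in the tray's frame. It is on the stand's +x side at the start and, once turned over (tray on top), on the -x side.
- tray_empty_tab (a point): Grip tab of the empty tray: a solid block 28 mm wide (x), sticking out 31 mm from the tray's -y end, as thick as the tray (16 mm); its middle is at x +26, y -100, z +8 mm in the tray's frame. It is on the stand's -x side at the start and, once turned over (tray below), on the +x side.
- pack1_mid (a point): Middle of pack 1: flat rigid carton, 60 x 41 x 9 mm, 60 g or so, red sides, gold-coloured face up at the start and paper back; it lies loosely (3 mm play all round) in a pocket of the full tray at the start.
- pack2_mid (a point): Middle of pack 2: flat rigid carton, 60 x 41 x 9 mm, 60 g or so, red sides, gold-coloured face up at the start and paper back; it lies loosely (3 mm play all round) in a pocket of the full tray at the start.
- pack3_mid (a point): Middle of pack 3: flat rigid carton, 60 x 41 x 9 mm, 60 g or so, red sides, gold-coloured face up at the start and paper back; it lies loosely (3 mm play all round) in a pocket of the full tray at the start.
- mat: Grey felt mat fixed on the table, 170 mm (x) by 240 mm (y), 3 mm thick. Origin: centre of its underside.
- wad_tall: Loose stack of gold-leaf wads, 60 x 60 x 60 mm. Origin: centre of its underside. A bystander.
- wad_low: Loose stack of gold-leaf wads, 60 x 60 x 34 mm. Origin: centre of its underside. A bystander.
- jar: Loose closed jar, 64 mm across, 75 mm tall. Origin: centre of its underside. A bystander.
Things that resemble listed ones, but are neither listed nor needed, are in the scene too. What is shaped like the tray_full but turquoise is not meant. What is shaped like the tray_empty but black is not meant.

How it is judged:
On the way, in this order (a step that is already met when the one before it is completed fails the run):
1. the empty tray is pushed home (within 4 mm) over the full one, the cradle not yet turned (y of tray_empty in the frame of stand above -0.004 m and value of joint cradle below 0.2 rad), for 0.2 s.
2. the cradle is turned over and all packs lie in the once-empty tray, the other on top (value of joint cradle above 3.04 rad and z of pack1_mid in the frame of tray_empty between 0.005 and 0.012 m and x of pack1_mid in the frame of tray_empty between -0.012 and 0.012 m and y of pack1_mid in the frame of tray_empty between -0.065 and 0.065 m and z of pack2_mid in the frame of tray_empty between 0.005 and 0.012 m and x of pack2_mid in the frame of tray_empty between -0.012 and 0.012 m and y of pack2_mid in the frame of tray_empty between -0.065 and 0.065 m and z of pack3_mid in the frame of tray_empty between 0.005 and 0.012 m and x of pack3_mid in the frame of tray_empty between -0.012 and 0.012 m and y of pack3_mid in the frame of tray_empty between -0.065 and 0.065 m and horizontal distance between tray_full_mid and tray_empty below 0.02 m), for 0.2 s.
3. the emptied tray is drawn out and lifted clear of the cradle (y of tray_full in the frame of stand below -0.13 m and height (world z) of tray_full_mid above 0.103 m and z of pack1_mid in the frame of tray_empty between 0.005 and 0.012 m and x of pack1_mid in the frame of tray_empty between -0.012 and 0.012 m and y of pack1_mid in the frame of tray_empty between -0.065 and 0.065 m and z of pack2_mid in the frame of tray_empty between 0.005 and 0.012 m and x of pack2_mid in the frame of tray_empty between -0.012 and 0.012 m and y of pack2_mid in the frame of tray_empty between -0.065 and 0.065 m and z of pack3_mid in the frame of tray_empty between 0.005 and 0.012 m and x of pack3_mid in the frame of tray_empty between -0.012 and 0.012 m and y of pack3_mid in the frame of tray_empty between -0.065 and 0.065 m), for 0.1 s.
At the end, for the whole second after the job is handed in: All packs lie flat in the pockets of the once-empty tray, level, open side up, within 20 mm of home in the cradle, which rests turned over (above 3.04 rad). The emptied tray lies flat on the mat, either way up, its middle within 50 mm of the mat's centre. All at rest (z of pack1_mid in the frame of tray_empty between 0.005 and 0.012 m and x of pack1_mid in the frame of tray_empty between -0.012 and 0.012 m and y of pack1_mid in the frame of tray_empty between -0.065 and 0.065 m and z of pack2_mid in the frame of tray_empty between 0.005 and 0.012 m and x of pack2_mid in the frame of tray_empty between -0.012 and 0.012 m and y of pack2_mid in the frame of tray_empty between -0.065 and 0.065 m and z of pack3_mid in the frame of tray_empty between 0.005 and 0.012 m and x of pack3_mid in the frame of tray_empty between -0.012 and 0.012 m and y of pack3_mid in the frame of tray_empty between -0.065 and 0.065 m and value of joint cradle above 3.04 rad and y of tray_empty in the frame of stand above -0.02 m and angle between tray_empty's own z axis and vertical below 0.12 rad and height (world z) of tray_empty above 0.06 m and horizontal distance between tray_full_mid and mat below 0.05 m and height (world z) of tray_full_mid below 0.016 m and (angle between tray_full's own z axis and vertical below 0.08 rad or angle between tray_full's own z axis and vertical above 3.06 rad) and linear speed of each of tray_full, tray_empty below 0.02 m/s); the robot touches nothing.
It fails at once if a pack falls out of the trays (height (world z) of any of pack1_mid, pack2_mid, pack3_mid below 0.055 m).
It fails at once if the emptied tray is dropped on the table (faster than 0.6 m/s close to it) (height (world z) of tray_full_mid below 0.035 m and linear speed of tray_full above 0.6 m/s).
It fails at once if a bystander is moved by more than 20 mm (distance of any of wad_tall, wad_low, jar from where it was at the start of the episode above 0.02 m).
It also fails if it takes over 72 s, if anything falls off the work surface, if the arm or the gripper's body presses on something with over 40 N, if the wrist force passes 120 N, or if a joint passes its speed limit or range.

## Robot

A 6-joint arm with a two-finger parallel gripper is mounted at the origin on the work surface. World frame = base frame: x ahead of the robot, y to its left, z up, the work surface at z = 0. Lengths are in m, angles in rad, forces in N, time in s.
With the tool pointing down it reaches from about 0.375 to 0.975 m from the base axis. Payload 3.8 kg.
Tool frame: the origin (TCP) lies at the very end of the fingers, on their centre line; the grasp point (between the pads) lies pinch_z behind it (pinch_z is the distance from the TCP to the grasp point, in m); z points along the fingers, y is the line along which they close (so a half turn about z gives the same grasp; the last joint's range is limited). The gripper opens to 88 mm and grips with 3 to 60 N. Pads are 18 mm wide; open, the fingers measure 123 mm over their backs; the gripper's body (75 mm by 187 mm) begins 45 mm behind the grasp point.
Start: joints at [-1.182, 0.264, 1.604, -0, 1.274, -0.037], TCP at [0.279, -0.615, 0.239] pointing down, gripper open.
Joint ranges: [-2.63, 2.63], [-0.94, 2.18], [0.31, 2.57], [-1.31, 4.45], [0, 2.66], [-2.55, 2.55]. Speed limits (rad/s): [2.57, 2.57, 3.14, 3.14, 3.14, 3.14].

## Interface

Orientations are given as a rotation vector (axis times angle).
In Python, from workcell import * gives the robot as it stands.
- The arm moves only by the tool step_arm, never from a script. Its argument "commands" is a list of rows, each an object of numbers: "hand": the finger opening in cm, from 0 to 8.81; "dx", "dy", "dz": the shift along the tool's x, y, z in cm; "yaw": the turn about the tool's z in rad. A call has 1 to 8 rows; each row shifts and turns the commanded pose from where the row before left it, along the tool's axes as they then stand; what a row does not reach is not made up. A row lasts 1/8 s, in which the tool goes at most 62.5 mm and 10.7 degrees, less where a joint would pass 70% of its speed; a pose out of reach is approached as far as the arm can. A call with a gripper value outside its range is refused whole. The fingers move at their own pace and stop on an object; "newtons" is the grip in N (left out, the last holds). Time passes only in rows, so rows that do not move let the fingers close. It gives the time, the measured TCP pose, the force, the opening and the grip force at its end, in the units of the state.
- get_state(): the state, without advancing time (a new reading comes with each control period).
- snapshot(name): name is "scene" or "top"; returns the picture (480x640x3 uint8, blue, green, red); there is no depth.
- camera_model(name): a dict with "intrinsics" (3x3 intrinsics, pixels), "position" and "attitude" of the camera in the world. Camera axes: x right, y down, z forward; pixel columns grow to the right and rows downward; lengths in m; the calibration is good to about 2 mm. A picture is of the moment at which its call begins. camera_model takes no time and is no camera call.
- job_done(): hands the job in; it is judged then, once.
Trained networks look in the newest picture that a camera, given by its name, has taken for a name from the list of things; names that differ only in an ending like _2 or _b are one class to them, and where a whole thing is asked for, a point or a joint stands for the part that bears it (a point fixed in the world has none). Each returns a list of dicts, best first, with "confidence" (0 to 1); they miss things now and then, are a little off and sometimes report something else, mostly with a low value. They report only what shows in the picture. A call takes as long as a camera call. They do not tell look-alikes from the thing itself.
- cut_out(thing, camera): "region" (480x640 bool, what is visible of it) and "bbox" ([left, top, width, height] in pixels, round what is visible of it).
- spot_point(thing, camera): "uv" ([column, row] in pixels: a listed point, or the origin of a listed thing).
The state is a dict: "clock": time; "joint_positions": joint angles; "dq": joint speeds; "tau": joint torques, N m; "tcp_pos": TCP position; "ee_rot": TCP orientation; "force": force on the tool from outside, world axes, zero at the start; "torque": the same for the moment, N m; "finger_gap": opening from 0.0 (shut) to 1.0 (fully open); "grasp_force": force on a finger pad.
Only numpy, scipy, OpenCV 4.12 (cv2) and the standard library are available. Lean on these libraries where they do the work, as an engineer would, in place of code of your own. Each camera call takes 0.05 s, during which the arm holds its last target. There are 200 camera calls.

## Working session

There is one attempt and no reset: what is moved stays moved. The work goes in short steps, Python scripts to look and compute and a tool call to move; the robot and the scene stay as the last step left them, time stands still between calls to the robot, and variables do not carry over. Pictures are saved under pics/ and viewed, at most 11 in all, crops included, and the job is handed in when it is done.

Besides the shell and the picture viewer there is one more tool, called as name([rows], argument=value, ...), one row to a line, values as JSON. step_arm: Moves the arm, as the interface text tells. Its arguments: {"type":"object","properties":{"commands":{"type":"array"},"newtons":{"type":"number"}},"required":["commands"]}

```bash
mkdir -p pics; ls
cat > h.py <<'E'
from workcell import *
import numpy as np, cv2
from scipy.spatial.transform import Rotation as R
def cam(n):
    c=camera_model(n); K=np.array(c["intrinsics"]); p=np.array(c["position"]); a=np.array(c["attitude"])
    M=a if a.shape==(3,3) else R.from_rotvec(a).as_matrix()
    return K,p,M
def at(n,uv,z):
    K,p,M=cam(n); d=M@np.linalg.solve(K,[uv[0],uv[1],1.0]); return p+d*(z-p[2])/d[2]
def proj(n,P):
    K,p,M=cam(n); q=K@(M.T@(np.array(P)-p)); return q[:2]/q[2]
E
python3 - <<'E'
from h import *
for n in("scene","top"):
    im=snapshot(n); cv2.imwrite(f"pics/{n}0.png",im); c=camera_model(n); print(n,c)
    for t in ["stand","mat","handle","slot","slot_end","tray_empty","tray_empty_tab","tray_full_tab","tray_full_mid","wad_tall","wad_low","jar"]:
        print(t,[(np.round(o["uv"]).tolist(),round(o["confidence"],2)) for o in spot_point(t,n)][:3])
print(get_state())
E
```

```text
pics
scene {'intrinsics': array([[466.66565338,   0.        , 312.65171484],
       [  0.        , 466.66565338, 239.13171625],
       [  0.        ,   0.        ,   1.        ]]), 'position': array([0.89530255, 0.43514495, 0.6383684 ]), 'attitude': array([-0.86735945, -2.56336266,  1.06132638])}
stand [([355.0, 314.0], 0.73)]
mat [([261.0, 196.0], 0.8)]
handle [([426.0, 274.0], 0.66)]
slot []
slot_end [([392.0, 321.0], 0.85), ([356.0, 314.0], 0.29)]
tray_empty [([497.0, 268.0], 0.92), ([340.0, 246.0], 0.72)]
tray_empty_tab [([326.0, 211.0], 0.92), ([480.0, 228.0], 0.8)]
tray_full_tab []
tray_full_mid [([358.0, 280.0], 0.86), ([259.0, 464.0], 0.61)]
wad_tall [([177.0, 275.0], 0.68)]
wad_low [([150.0, 235.0], 0.62)]
jar [([225.0, 316.0], 0.69)]
top {'intrinsics': array([[547.93913453,   0.        , 319.20773647],
       [  0.        , 547.93913453, 236.97667677],
       [  0.        ,   0.        ,   1.        ]]), 'position': array([ 0.44754718, -0.00781407,  1.27452838]), 'attitude': array([-2.17752587,  2.14450697, -0.11615006])}
stand [([272.0, 242.0], 0.64)]
mat [([423.0, 261.0],
[... 422 characters left out ...]
, ([434.0, 158.0], 0.16)]
{'clock': 1.3, 'joint_positions': array([-1.18194551e+00,  2.63906681e-01,  1.60399017e+00, -6.63976862e-06,
        1.27366754e+00, -3.68913145e-02]), 'dq': array([-0.0007614 ,  0.00205105, -0.00061641,  0.00055793, -0.00013069,
       -0.00037921]), 'tau': array([-5.45269868e-04, -5.02056527e+01, -3.57255220e+01,  7.33107375e-02,
        1.84729655e-02,  2.39047118e-06]), 'tcp_pos': array([ 0.27877858, -0.6147536 ,  0.23870653]), 'ee_rot': array([ 3.07065290e+00,  6.63711809e-01, -2.04656442e-06]), 'force': array([ 0.09450418,  0.42384287, -0.1298849 ]), 'torque': array([ 0.02763155, -0.02418249, -0.02335417]), 'grasp_force': 0.0, 'finger_gap': 1.0009421575600215}
```

View pics/top0.png

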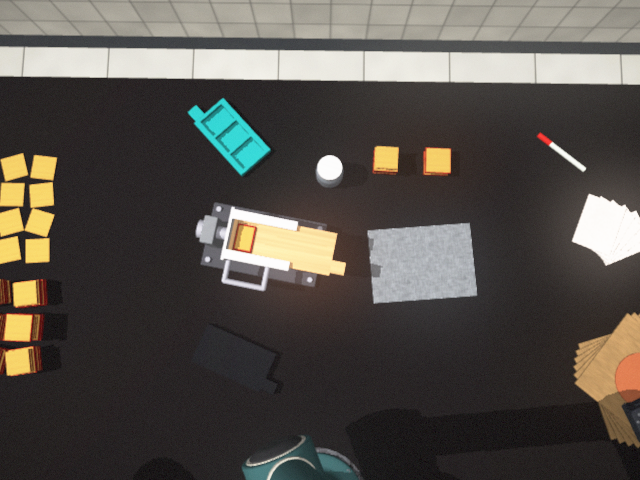

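View pics/scene0.png

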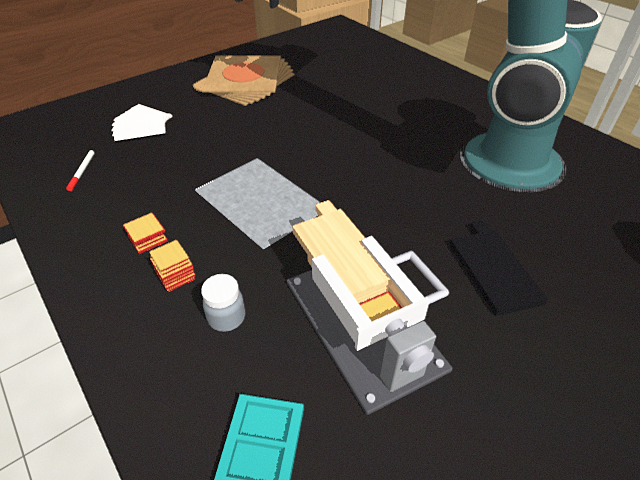

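Run:
```python
from h import *
for n in("top","scene"):
    for t,z in [("stand",0),("mat",0),("handle",.09),("slot_end",.09),("tray_empty",.105),("tray_empty_tab",.097),("tray_full_mid",.081),("wad_tall",0),("wad_low",0),("jar",0)]:
        for o in spot_point(t,n)[:2]: print(n,t,np.round(o["uv"]),at(n,o["uv"],z).round(3))
    print(cam(n)[2].round(2))
```

```text
top stand [272. 242.] [0.578 0.11  0.   ]
top mat [423. 261.] [ 0.538 -0.242  0.   ]
top handle [244. 284.] [0.477 0.16  0.09 ]
top slot_end [231. 236.] [0.579 0.191 0.09 ]
top tray_empty [295. 245.] [0.562 0.051 0.105]
top tray_empty [234. 360.] [0.317 0.174 0.105]
top tray_empty_tab [267. 389.] [0.258 0.105 0.097]
top tray_empty_tab [337. 266.] [ 0.517 -0.04   0.097]
top tray_full_mid [233. 136.] [0.807 0.196 0.081]
top wad_tall [380. 163.] [ 0.77  -0.143  0.   ]
top wad_tall [245. 284.] [0.48  0.169 0.   ]
top wad_low [435. 158.] [ 0.786 -0.273  0.   ]
top jar [331. 174.] [ 0.743 -0.025  0.   ]
top jar [295. 246.] [0.57  0.056 0.   ]
[[ 0.02 -0.99  0.11]
 [-1.   -0.01  0.01]
 [-0.   -0.11 -0.99]]
scene stand [355. 314.] [ 0.568  0.11  -0.   ]
scene mat [261. 196.] [ 0.526 -0.245  0.   ]
scene handle [426. 274.] [0.479 0.165 0.09 ]
scene slot_end [392. 321.] [0.58  0.195 0.09 ]
scene slot_end [356. 314.] [0.613 0.156 0.09 ]
scene tray_empty [497. 268.] [0.395 0.229 0.105]
scene tray_empty [340. 246.] [0.553 0.048 0.105]
scene tray_empty_tab [326. 211.] [ 0.514 -0.037  0.097]
scene tray_empty_tab [480. 228.] [0.34  0.154 0.097]
scene tray_full_mid [358. 280.] [0.565 0.105 0.081]
scene tray_full_mid [259. 464.] [0.832 0.241 0.081]
scene wad_tall [177. 275.] [ 0.765 -0.15   0.   ]
scene wad_low [150. 235.] [ 0.763 -0.277  0.   ]
scene jar [225. 316.] [ 0.742 -0.019  0.   ]
[[-0.8   0.43 -0.42]
 [ 0.6   0.56 -0.57]
 [-0.01 -0.7  -0.71]]
```

The top view shows the real pair in the stand, with the pale empty tray at (295,245) and its tab at (337,266). The turquoise look-alike is at (233,136) and the black one at (234,360), so the colours settle it. The mat is at (423,261), the jar at (330,172) and the wads at (386,160) and (437,161). Next I'll fit the stand pose.

```bash
cat >> h.py <<'E'
from scipy.optimize import least_squares
def best(t,n,near,z,r=0.06):
    for o in spot_point(t,n):
        if np.hypot(*(at(n,o["uv"],z)[:2]-near))<r: return np.array(o["uv"])
def plan(target,yaw=None):
    "world target TCP -> tool-frame shift in cm (before yaw), yaw to make tool y along world heading yaw"
    s=get_state(); M=R.from_rotvec(s["ee_rot"]).as_matrix()
    return (M.T@(np.array(target)-s["tcp_pos"])*100).round(2)
E
python3 - <<'E'
from h import *
obs=[]
for n in("top","scene"):
    snapshot(n)
    for t,l,nr in [("stand",(0,0,0),(.57,.108)),("handle",(-.1,.035,.09),(.478,.162)),("slot_end",(0,.086,.09),(.58,.193)),
      ("tray_empty",("e",0,0,.105),(.557,.05)),("tray_empty_tab",("e",-.026,-.1,.097),(.516,-.038))]:
        z=l[-1]
        uv=best(t,n,np.array(nr),z)
        if uv is not None: obs.append((t,n,l,uv))
def P(v,l):
    x,y,th,off=v
    if l[0]=="e": l=(l[1],l[2]-off,l[3])
    c,s=np.cos(th),np.sin(th)
    return np.array([x+c*l[0]-s*l[1],y+s*l[0]+c*l[1],l[2]])
f=lambda v:np.concatenate([at(n,uv,l[-1])[:2]-P(v,l)[:2] for t,n,l,uv in obs])
r=least_squares(f,[.57,.108,-.12,.05],loss="soft_l1",f_scale=.004)
print(r.x.round(4)); 
for o,e in zip(obs,f(r.x).reshape(-1,2)): print(o[0],o[1],(e*1000).round(1))
# edges: yaw from the light-coloured cradle/tray lines in top picture
im=snapshot("top"); g=cv2.cvtColor(im,cv2.COLOR_BGR2GRAY)[195:300,190:350]
for ln in cv2.createLineSegmentDetector().detect(cv2.resize(g,None,fx=3,fy=3,interpolation=cv2.INTER_CUBIC))[0][:,0]/3:
    a=ln[:2]+[190,195]; b=ln[2:]+[190,195]
    if np.hypot(*(b-a))>35:
        A,B=at("top",a,.1),at("top",b,.1); d=B-A; d=d if d[1]>0 else -d
        print(a.round(),b.round(),"yaw",round(np.arctan2(-d[0],d[1]),3),A[:2].round(3),B[:2].round(3))
g=cv2.cvtColor(im,cv2.COLOR_BGR2GRAY); c=[o for o in cut_out("mat","top")][0]["region"].astype(np.uint8)
rr=cv2.minAreaRect(cv2.findNonZero(c)); bp=cv2.boxPoints(rr); print("mat",at("top",rr[0],.003).round(4),[at("top",p,.003)[:2].round(3) for p in bp])
M=R.from_rotvec(get_state()["ee_rot"]).as_matrix();print(M.round(3))
import workcell; print([k for k in dir(workcell) if not k.startswith("_")]); print(getattr(workcell,"pinch_z",None))
E
```

```text
[ 0.5675  0.1086 -0.1758  0.0571]
stand top [ 2.6 -3.8]
handle top [ 0.9 -3.7]
slot_end top [1.5 1.3]
tray_empty top [ 1.9 -6. ]
tray_empty_tab top [3.  3.1]
stand scene [-3.9  1.4]
handle scene [-1.   1.6]
slot_end scene [-1.1  1.6]
tray_empty scene [-1.3 -0.3]
tray_empty_tab scene [-3.1  1.1]
[338. 233.] [299. 226.] yaw -0.181 [ 0.589 -0.04 ] [0.604 0.043]
[231. 207.] [220. 260.] yaw 1.391 [0.643 0.191] [0.528 0.212]
[290. 268.] [329. 276.] yaw -0.182 [0.513 0.062] [ 0.497 -0.022]
[224. 258.] [266. 267.] yaw -0.184 [0.531 0.204] [0.514 0.112]
[223. 283.] [263. 291.] yaw -0.179 [0.478 0.204] [0.463 0.118]
[261. 285.] [225. 278.] yaw -0.179 [0.474 0.122] [0.488 0.198]
[326. 224.] [278. 214.] yaw -0.183 [ 0.609 -0.015] [0.629 0.09 ]
mat [ 0.5363 -0.2408  0.003 ] [array([ 0.613, -0.112]), array([ 0.633, -0.359]), array([ 0.46 , -0.367]), array([ 0.441, -0.124])]
[[ 0.911  0.413 -0.   ]
 [ 0.413 -0.911  0.   ]
 [ 0.    -0.    -1.   ]]
['Unreachable', 'camera_model', 'cut_out', 'get_state', 'job_done', 'pinch_z', 'snapshot', 'spot_point']
0.0187
```

step_arm([
  {"yaw":-0.16,"hand":0},
  {"yaw":-0.16,"hand":0},
  {"yaw":-0.16,"hand":0},
  {"yaw":-0.16,"hand":0},
  {"yaw":-0.16,"hand":0},
  {"yaw":-0.164,"hand":0},
], newtons=30)

```text
invalid input
```

step_arm([
  {"dx":5.5,"dy":1.6,"dz":0.8},
  {"dx":5.5,"dy":1.6,"dz":0.8},
  {"dx":5.5,"dy":1.6,"dz":0.8},
  {"dx":5.5,"dy":1.6,"dz":0.8},
  {"dx":5.5,"dy":1.6,"dz":0.8},
  {"dx":5.5,"dy":1.6,"dz":0.8},
  {"dx":5.5,"dy":1.6,"dz":0.8},
  {"dx":5.5,"dy":1.6,"dz":0.8},
])

```text
invalid input
```

```bash
cat >> h.py <<'E'
O=np.array([.5675,.1086]); TH=-.181
def loc(p):
    c,s=np.cos(TH),np.sin(TH); d=np.array(p[:2])-O; return np.array([c*d[0]+s*d[1],-s*d[0]+c*d[1],p[2]])
def st():
    s=get_state(); M=R.from_rotvec(s["ee_rot"]).as_matrix()
    print("t",round(s["clock"],2),"loc mm",(loc(s["tcp_pos"])*1000).round(1),"yaw err",round(np.arctan2(M[1,1],M[0,1])-TH,4),"F",s["force"].round(1),"gap",round(s["finger_gap"],3),"grip",round(s["grasp_force"],1))
E
python3 -c "
from h import *
st()"
```

```text
t 3.0 loc mm [-153.8 -763.5  238.7] yaw err -0.9641 F [ 0.   0.5 -0.1] gap 1.004 grip 0.0
```

step_arm([
  {"dx":0,"dy":0,"dz":0,"yaw":-0.16,"hand":0},
  {"dx":0,"dy":0,"dz":0,"yaw":-0.16,"hand":0},
  {"dx":0,"dy":0,"dz":0,"yaw":-0.16,"hand":0},
  {"dx":0,"dy":0,"dz":0,"yaw":-0.16,"hand":0},
  {"dx":0,"dy":0,"dz":0,"yaw":-0.16,"hand":0},
  {"dx":0,"dy":0,"dz":0,"yaw":-0.164,"hand":0},
], newtons=30)

```text
clock: 3.75
tcp_pos: [0.2788, -0.6147, 0.2387]
ee_rot: [2.408, 2.018, -0.0]
force: [-0.0, 0.5, -0.3]
finger_gap: 0.345
grasp_force: 0.0
```

```bash
python3 -c "
from h import *
st()"
```

```text
t 3.75 loc mm [-153.8 -763.5  238.7] yaw err 0.0054 F [-0.   0.5 -0.3] gap 0.345 grip 0.0
```

step_arm([
  {"dx":5.5,"dy":1.6,"dz":1,"yaw":0,"hand":0},
  {"dx":5.5,"dy":1.6,"dz":1,"yaw":0,"hand":0},
  {"dx":5.5,"dy":1.6,"dz":1,"yaw":0,"hand":0},
  {"dx":5.5,"dy":1.6,"dz":1,"yaw":0,"hand":0},
  {"dx":5.5,"dy":1.6,"dz":1,"yaw":0,"hand":0},
  {"dx":5.5,"dy":1.6,"dz":1,"yaw":0,"hand":0},
  {"dx":5.5,"dy":1.6,"dz":1,"yaw":0,"hand":0},
  {"dx":5.5,"dy":1.6,"dz":1,"yaw":0,"hand":0},
])

```text
clock: 4.75
tcp_pos: [0.4847, -0.2034, 0.1588]
ee_rot: [2.412, 2.011, 0.001]
force: [-0.1, 0.5, 0.8]
finger_gap: 0.004
grasp_force: 0.0
```

step_arm([
  {"dx":5.5,"dy":1.6,"dz":0.5,"yaw":0,"hand":0},
  {"dx":5.5,"dy":1.6,"dz":0,"yaw":0,"hand":0},
  {"dx":2.3,"dy":0.6,"dz":0,"yaw":0,"hand":0},
  {"dx":0,"dy":0,"dz":0,"yaw":0,"hand":0},
  {"dx":0,"dy":0,"dz":0,"yaw":0,"hand":0},
])

```text
clock: 5.38
tcp_pos: [0.545, -0.0814, 0.1537]
ee_rot: [2.413, 2.012, -0.001]
force: [-0.9, 0.4, -0.2]
finger_gap: 0.004
grasp_force: 0.0
```

```bash
python3 -c "
from h import *
st()
im=snapshot('top'); cv2.imwrite('pics/a.png',cv2.resize(im[180:320,180:380],None,fx=4,fy=4))"
```

```text
t 5.38 loc mm [  12.  -191.   153.7] yaw err 0.0002 F [-0.9  0.4 -0.2] gap 0.004 grip 0.0
```

View pics/a.png

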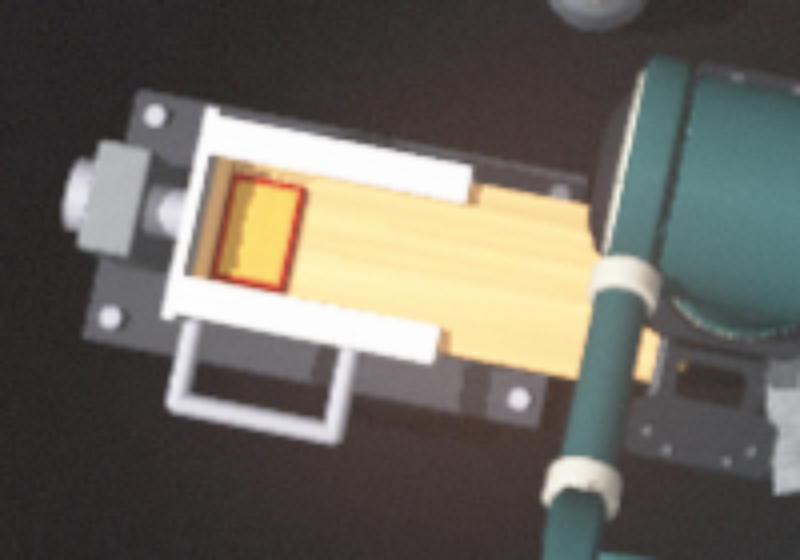

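The crop shows the empty tray drawn out, one pack uncovered at crop (260,235), and the hand in front of the tray. I'll lower the closed fingers and push.

step_arm([
  {"dx":0,"dy":0,"dz":3,"yaw":0,"hand":0},
  {"dx":0,"dy":0,"dz":3,"yaw":0,"hand":0},
  {"dx":0,"dy":0,"dz":0,"yaw":0,"hand":0},
  {"dx":1.5,"dy":0,"dz":0,"yaw":0,"hand":0},
  {"dx":1.5,"dy":0,"dz":0,"yaw":0,"hand":0},
  {"dx":1,"dy":0,"dz":0,"yaw":0,"hand":0},
  {"dx":1,"dy":0,"dz":0,"yaw":0,"hand":0},
  {"dx":1,"dy":0,"dz":0,"yaw":0,"hand":0},
])

```text
clock: 6.42
tcp_pos: [0.5565, -0.0213, 0.0942]
ee_rot: [2.412, 2.012, 0.0]
force: [-0.7, -1.7, 1.3]
finger_gap: 0.004
grasp_force: 0.8
```

```bash
python3 -c "
from h import *
st()"
```

```text
t 6.42 loc mm [  12.5 -129.8   94.2] yaw err 0.0006 F [-0.7 -1.7  1.3] gap 0.004 grip 0.8
```

Contact at about 2 N. I'll continue, slowing near home (TCP y ≈ -94).

step_arm([
  {"dx":0.8,"dy":0,"dz":0,"yaw":0,"hand":0},
  {"dx":0.8,"dy":0,"dz":0,"yaw":0,"hand":0},
  {"dx":0.6,"dy":0,"dz":0,"yaw":0,"hand":0},
  {"dx":0.4,"dy":0,"dz":0,"yaw":0,"hand":0},
  {"dx":0.3,"dy":0,"dz":0,"yaw":0,"hand":0},
  {"dx":0,"dy":0,"dz":0,"yaw":0,"hand":0},
])

```text
clock: 7.18
tcp_pos: [0.5612, 0.0069, 0.0935]
ee_rot: [-2.413, -2.011, -0.0]
force: [0.0, -0.4, 0.2]
finger_gap: 0.011
grasp_force: 0.0
```

step_arm([
  {"dx":0.2,"dy":0,"dz":0,"yaw":0,"hand":0},
  {"dx":0.2,"dy":0,"dz":0,"yaw":0,"hand":0},
])

```text
clock: 7.42
tcp_pos: [0.5618, 0.0105, 0.0935]
ee_rot: [-2.413, -2.011, 0.0]
force: [0.0, -0.1, -1.3]
finger_gap: 0.003
grasp_force: 0.4
```

```bash
python3 -c "
from h import *
st()"
```

```text
t 7.42 loc mm [ 12.1 -97.5  93.5] yaw err -0.0003 F [ 0.  -0.1 -1.3] gap 0.003 grip 0.4
```

step_arm([
  {"dx":0.2,"dy":0,"dz":0,"yaw":0,"hand":0},
  {"dx":0.2,"dy":0,"dz":0,"yaw":0,"hand":0},
  {"dx":0,"dy":0,"dz":0,"yaw":0,"hand":0},
])

```text
clock: 7.8
tcp_pos: [0.5628, 0.0148, 0.0937]
ee_rot: [-2.413, -2.012, -0.0]
force: [0.0, -0.3, 1.1]
finger_gap: 0.002
grasp_force: 0.0
```

step_arm([
  {"dx":0.2,"dy":0,"dz":0,"yaw":0,"hand":0},
  {"dx":0,"dy":0,"dz":0,"yaw":0,"hand":0},
])

```text
clock: 8.05
tcp_pos: [0.5628, 0.0152, 0.0938]
ee_rot: [2.411, 2.012, -0.003]
force: [-2.1, -5.5, 0.6]
finger_gap: 0.006
grasp_force: 2.7
```

```bash
python3 -c "
from h import *
st()
im=snapshot('scene'); cv2.imwrite('pics/b.png',cv2.resize(im[180:420,240:480],None,fx=2.4,fy=2.4))
print([ (o['uv'],at('scene',o['uv'],.105)) for o in spot_point('tray_empty','scene')])"
```

```text
t 8.05 loc mm [ 12.1 -92.7  93.8] yaw err 0.0007 F [-2.1 -5.5  0.6] gap 0.006 grip 2.7
[([361.4, 270.9], array([0.56220675, 0.10862229, 0.105     ])), ([496.4, 264.8], array([0.39188183, 0.22454048, 0.105     ]))]
```

View pics/b.png

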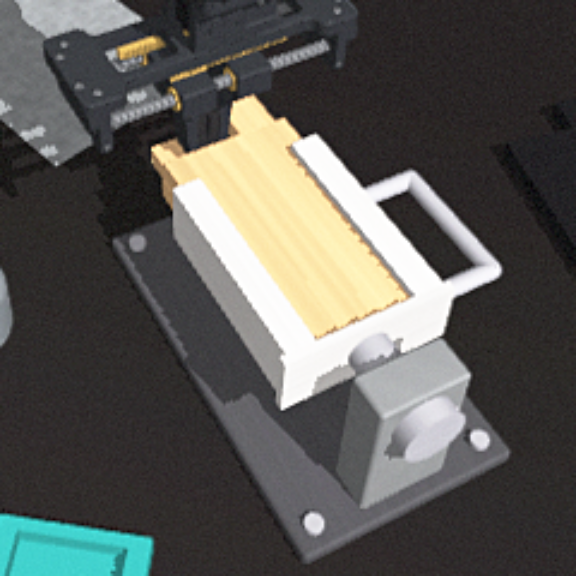

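The view shows the empty tray home against the wall at crop (350,320), with both tabs level at (165,160) and (255,110). The force rose as it stopped. Next is the handle.

step_arm([
  {"dx":-2,"dy":0,"dz":0,"yaw":0,"hand":0},
  {"dx":-2,"dy":0,"dz":-2,"yaw":0,"hand":0},
  {"dx":0,"dy":0,"dz":-5,"yaw":0,"hand":4},
  {"dx":4,"dy":-2.8,"dz":-1,"yaw":0,"hand":4},
  {"dx":4,"dy":-2.8,"dz":0,"yaw":0,"hand":4},
  {"dx":4,"dy":-2.8,"dz":0,"yaw":0,"hand":4},
  {"dx":4.6,"dy":-2.8,"dz":0,"yaw":0,"hand":4},
  {"dx":0,"dy":0,"dz":0,"yaw":0,"hand":4},
])

```text
clock: 9.15
tcp_pos: [0.475, 0.1623, 0.1753]
ee_rot: [2.409, 2.016, 0.003]
force: [0.2, -0.1, -0.3]
finger_gap: 0.455
grasp_force: 0.0
```

```bash
python3 -c "
from h import *
st()
for n in ('top','scene'):
  snapshot(n); print([loc(at(n,o['uv'],.09)) for o in spot_point('handle',n)])"
```

```text
t 9.15 loc mm [-100.7   36.2  175.3] yaw err 0.0037 F [ 0.2 -0.1 -0.3] gap 0.455 grip 0.0
[array([-0.09601198,  0.03217787,  0.09      ])]
[array([-0.10249319,  0.04054117,  0.09      ])]
```

step_arm([
  {"dx":0,"dy":0,"dz":3.5,"yaw":0,"hand":4},
  {"dx":0,"dy":0,"dz":3.5,"yaw":0,"hand":4},
  {"dx":0,"dy":0,"dz":2,"yaw":0,"hand":4},
  {"dx":0,"dy":0,"dz":1.4,"yaw":0,"hand":4},
  {"dx":0,"dy":0,"dz":0,"yaw":0,"hand":0.5},
  {"dx":0,"dy":0,"dz":0,"yaw":0,"hand":0.5},
  {"dx":0,"dy":0,"dz":0,"yaw":0,"hand":0.5},
  {"dx":0,"dy":0,"dz":0,"yaw":0,"hand":0.5},
], newtons=25)

```text
clock: 10.35
tcp_pos: [0.4761, 0.1608, 0.0708]
ee_rot: [2.413, 2.011, 0.002]
force: [-1.6, -0.1, 5.0]
finger_gap: 0.119
grasp_force: 24.2
```

```bash
python3 -c "
from h import *
st()
r=100; a=np.linspace(0,np.pi,33); p=np.c_[-r*np.cos(a),r*np.sin(a)]/10
print(np.diff(p,axis=0).round(2).tolist())"
```

```text
t 10.35 loc mm [-99.3  34.9  70.8] yaw err 0.0001 F [-1.6 -0.1  5. ] gap 0.119 grip 24.2
[[0.05, 0.98], [0.14, 0.97], [0.24, 0.95], [0.33, 0.92], [0.42, 0.89], [0.5, 0.84], [0.58, 0.79], [0.66, 0.73], [0.73, 0.66], [0.79, 0.58], [0.84, 0.5], [0.89, 0.42], [0.92, 0.33], [0.95, 0.24], [0.97, 0.14], [0.98, 0.05], [0.98, -0.05], [0.97, -0.14], [0.95, -0.24], [0.92, -0.33], [0.89, -0.42], [0.84, -0.5], [0.79, -0.58], [0.73, -0.66], [0.66, -0.73], [0.58, -0.79], [0.5, -0.84], [0.42, -0.89], [0.33, -0.92], [0.24, -0.95], [0.14, -0.97], [0.05, -0.98]]
```

step_arm([
  {"dx":0,"dy":0.05,"dz":-0.98,"yaw":0,"hand":0.5},
  {"dx":0,"dy":0.14,"dz":-0.97,"yaw":0,"hand":0.5},
  {"dx":0,"dy":0.24,"dz":-0.95,"yaw":0,"hand":0.5},
  {"dx":0,"dy":0.33,"dz":-0.92,"yaw":0,"hand":0.5},
  {"dx":0,"dy":0.42,"dz":-0.89,"yaw":0,"hand":0.5},
  {"dx":0,"dy":0.5,"dz":-0.84,"yaw":0,"hand":0.5},
  {"dx":0,"dy":0.58,"dz":-0.79,"yaw":0,"hand":0.5},
  {"dx":0,"dy":0.66,"dz":-0.73,"yaw":0,"hand":0.5},
])

```text
clock: 11.35
tcp_pos: [0.5068, 0.1551, 0.1394]
ee_rot: [2.411, 2.01, 0.006]
force: [17.6, 2.9, -25.8]
finger_gap: 0.104
grasp_force: 26.7
```

```bash
python3 -c "
from h import *
st()
im=snapshot('scene'); cv2.imwrite('pics/c.png',cv2.resize(im[130:420,240:520],None,fx=2,fy=2))"
```

```text
t 11.35 loc mm [-68.1  34.8 139.4] yaw err 0.0001 F [ 17.6   2.9 -25.8] gap 0.104 grip 26.7
```

View pics/c.png

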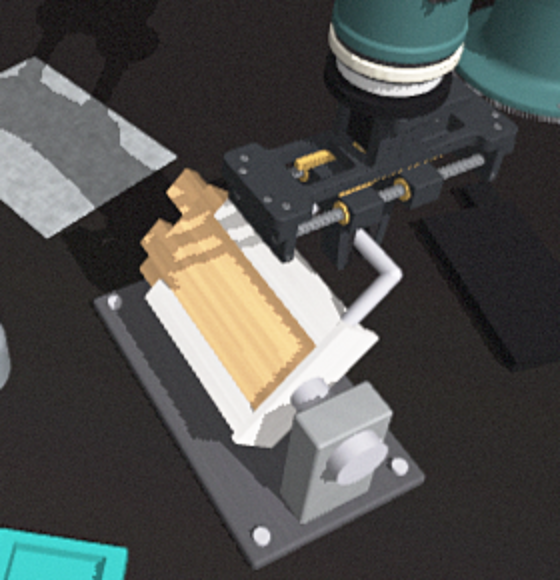

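The cradle has followed to about 45° with the tray still in place. A radial force has built up because the bar rolls in the pads. I'll lighten the grip and carry on.

step_arm([
  {"dx":0,"dy":0,"dz":0.1,"yaw":0,"hand":0.5},
  {"dx":0,"dy":0.73,"dz":-0.6,"yaw":0,"hand":0.5},
  {"dx":0,"dy":0.79,"dz":-0.5,"yaw":0,"hand":0.5},
  {"dx":0,"dy":0.84,"dz":-0.5,"yaw":0,"hand":0.5},
  {"dx":0,"dy":0.89,"dz":-0.42,"yaw":0,"hand":0.5},
  {"dx":0,"dy":0.92,"dz":-0.33,"yaw":0,"hand":0.5},
  {"dx":0,"dy":0.95,"dz":-0.24,"yaw":0,"hand":0.5},
  {"dx":0,"dy":0.97,"dz":-0.14,"yaw":0,"hand":0.5},
], newtons=10)

```text
clock: 12.4
tcp_pos: [0.5645, 0.1439, 0.1668]
ee_rot: [-2.413, -2.011, 0.001]
force: [-3.1, -0.9, -2.7]
finger_gap: 0.109
grasp_force: 10.1
```

```bash
python3 -c "
from h import *
st()"
```

```text
t 12.4 loc mm [ -9.3  34.2 166.8] yaw err -0.0001 F [-3.1 -0.9 -2.7] gap 0.109 grip 10.1
```

step_arm([
  {"dx":0,"dy":0.98,"dz":-0.05,"yaw":0,"hand":0.5},
  {"dx":0,"dy":0.98,"dz":0.05,"yaw":0,"hand":0.5},
  {"dx":0,"dy":0.97,"dz":0.14,"yaw":0,"hand":0.5},
  {"dx":0,"dy":0.95,"dz":0.24,"yaw":0,"hand":0.5},
  {"dx":0,"dy":0.92,"dz":0.33,"yaw":0,"hand":0.5},
  {"dx":0,"dy":0.89,"dz":0.42,"yaw":0,"hand":0.5},
  {"dx":0,"dy":0.84,"dz":0.5,"yaw":0,"hand":0.5},
  {"dx":0,"dy":0.79,"dz":0.58,"yaw":0,"hand":0.5},
])

```text
clock: 13.4
tcp_pos: [0.6366, 0.1311, 0.1442]
ee_rot: [-2.413, -2.011, 0.0]
force: [-4.5, 0.9, -1.2]
finger_gap: 0.113
grasp_force: 10.0
```

```bash
python3 -c "
from h import *
st()"
```

```text
t 13.4 loc mm [ 63.9  34.6 144.2] yaw err 0.0 F [-4.5  0.9 -1.2] gap 0.113 grip 10.0
```

step_arm([
  {"dx":0,"dy":0.73,"dz":0.66,"yaw":0,"hand":0.5},
  {"dx":0,"dy":0.66,"dz":0.73,"yaw":0,"hand":0.5},
  {"dx":0,"dy":0.58,"dz":0.79,"yaw":0,"hand":0.5},
  {"dx":0,"dy":0.5,"dz":0.84,"yaw":0,"hand":0.5},
  {"dx":0,"dy":0.42,"dz":0.89,"yaw":0,"hand":0.5},
  {"dx":0,"dy":0.33,"dz":0.92,"yaw":0,"hand":0.5},
  {"dx":0,"dy":0.24,"dz":0.95,"yaw":0,"hand":0.5},
  {"dx":0,"dy":0.14,"dz":0.97,"yaw":0,"hand":0.5},
], newtons=14)

```text
clock: 14.4
tcp_pos: [0.6718, 0.1247, 0.0771]
ee_rot: [-2.413, -2.011, 0.0]
force: [-6.5, 0.1, 3.5]
finger_gap: 0.103
grasp_force: 13.9
```

step_arm([
  {"dx":0,"dy":0.05,"dz":0.8,"yaw":0,"hand":0.5},
  {"dx":0,"dy":0,"dz":0.4,"yaw":0,"hand":0.5},
  {"dx":0,"dy":0,"dz":0,"yaw":0,"hand":0.5},
])

```text
clock: 14.78
tcp_pos: [0.6728, 0.1246, 0.065]
ee_rot: [2.413, 2.011, 0.002]
force: [-2.5, -0.7, -1.1]
finger_gap: 0.099
grasp_force: 14.1
```

```bash
python3 -c "
from h import *
st()
for n in ('top','scene'):
  snapshot(n); print([loc(at(n,o['uv'],.09)) for o in spot_point('handle',n)])
im=snapshot('scene'); cv2.imwrite('pics/d.png',cv2.resize(im[130:420,200:480],None,fx=2,fy=2))"
```

```text
t 14.78 loc mm [100.7  34.7  65. ] yaw err 0.0 F [-2.5 -0.7 -1.1] gap 0.099 grip 14.1
[]
[array([0.09678543, 0.03355165, 0.09      ])]
```

View pics/d.png

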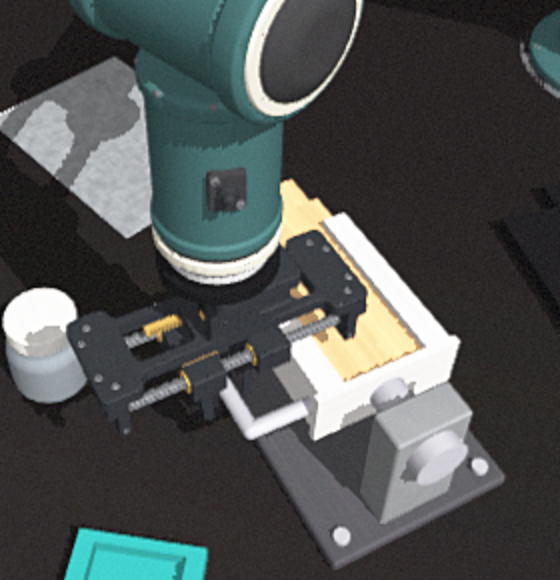

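The cradle is over with the handle on the +x side and the trays level. I'll press gently onto the stop to confirm.

step_arm([
  {"dx":0,"dy":0,"dz":0.3,"yaw":0,"hand":0.5},
  {"dx":0,"dy":0,"dz":0.3,"yaw":0,"hand":0.5},
  {"dx":0,"dy":0,"dz":0,"yaw":0,"hand":0.5},
], newtons=20)

```text
clock: 15.4
tcp_pos: [0.6729, 0.1246, 0.0623]
ee_rot: [2.412, 2.011, 0.002]
force: [-8.3, -1.5, 13.1]
finger_gap: 0.103
grasp_force: 20.0
```

```bash
python3 -c "
from h import *
st()"
```

```text
t 15.4 loc mm [100.8  34.7  62.3] yaw err 0.0001 F [-8.3 -1.5 13.1] gap 0.103 grip 20.0
```

step_arm([
  {"dx":0,"dy":0,"dz":-0.4,"yaw":0,"hand":3.6},
  {"dx":0,"dy":0,"dz":0,"yaw":0,"hand":3.6},
  {"dx":0,"dy":0,"dz":-4,"yaw":0,"hand":3.6},
  {"dx":0,"dy":0,"dz":-5,"yaw":0,"hand":3.6},
  {"dx":-3,"dy":-3,"dz":-2,"yaw":0,"hand":3.6},
  {"dx":-5,"dy":-5,"dz":0,"yaw":0,"hand":3.6},
  {"dx":-5.5,"dy":-4.7,"dz":0,"yaw":0,"hand":3.6},
  {"dx":0,"dy":0,"dz":0,"yaw":0,"hand":3.6},
])

```text
clock: 16.4
tcp_pos: [0.5334, 0.0237, 0.1717]
ee_rot: [-2.414, -2.008, 0.004]
force: [1.4, 0.3, 0.6]
finger_gap: 0.409
grasp_force: 0.0
```

```bash
python3 -c "
from h import *
st()
for n in ('scene','top'):
  im=snapshot(n); cv2.imwrite(f'pics/e_{n}.png',cv2.resize(im[150:400,240:480],None,fx=2.4,fy=2.4) if n=='scene' else im)
  for t in ('tray_full_tab','tray_full_mid','tray_empty_tab','handle'):
    for o in spot_point(t,n):
      z={'tray_full_tab':.097,'tray_full_mid':.097,'tray_empty_tab':.081,'handle':.09}[t]
      print(n,t,(loc(at(n,o['uv'],z))*1000).round(1),round(o['confidence'],2))"
```

```text
t 16.4 loc mm [-18.3 -89.7 171.7] yaw err -0.0026 F [1.4 0.3 0.6] gap 0.409 grip 0.0
scene tray_full_tab [ -25.  -100.3   97. ] 0.94
scene tray_full_mid [238.1 182.2  97. ] 0.79
scene tray_full_mid [-3.4 -4.  97. ] 0.71
scene tray_empty_tab [ 22.8 -97.   81. ] 0.63
scene tray_empty_tab [-249.2   -7.    81. ] 0.6
scene tray_empty_tab [89.5 29.8 81. ] 0.19
scene handle [-5.2 -6.9 90. ] 0.6
scene handle [98.6 34.6 90. ] 0.57
top tray_full_tab [245.4 216.4  97. ] 0.64
top tray_full_mid [213.2 127.3  97. ] 0.94
top handle [98.5 30.  90. ] 0.82
top handle [176.2 -97.4  90. ] 0.15
```

View pics/e_scene.png

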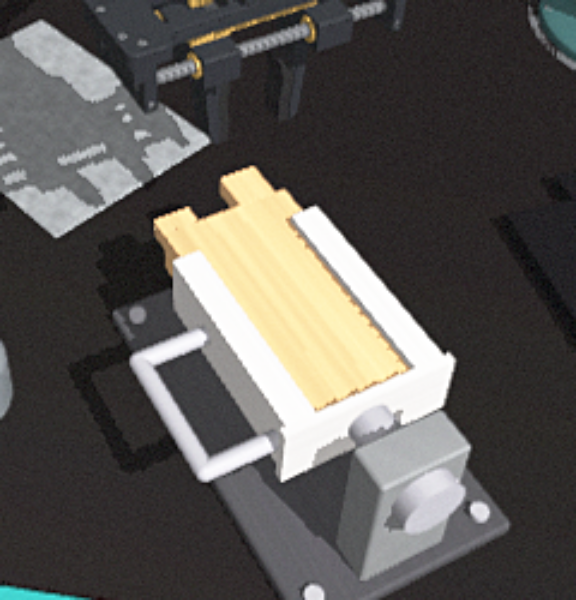

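The handle lies level on the +x side at crop (170,400) and the trays are home. The upper tab is at (245,190), local (-25,-100). I'll let the arm settle before descending.

step_arm([
  {"dx":0,"dy":0,"dz":3,"yaw":0,"hand":3.6},
  {"dx":0,"dy":0,"dz":2,"yaw":0,"hand":3.6},
  {"dx":0,"dy":0,"dz":0,"yaw":0,"hand":3.6},
])

```text
clock: 17.27
tcp_pos: [0.5358, 0.0257, 0.1211]
ee_rot: [-2.411, -2.01, 0.005]
force: [-0.7, -0.4, 0.1]
finger_gap: 0.408
grasp_force: 0.0
```

```bash
python3 -c "
from h import *
st()"
```

```text
t 17.27 loc mm [-16.3 -87.2 121.1] yaw err 0.0004 F [-0.7 -0.4  0.1] gap 0.408 grip 0.0
```

step_arm([
  {"dx":-1.0,"dy":-0.95,"dz":0,"yaw":0,"hand":3.6},
  {"dx":0,"dy":0,"dz":0,"yaw":0,"hand":3.6},
  {"dx":0,"dy":0,"dz":1,"yaw":0,"hand":3.6},
])

```text
clock: 17.65
tcp_pos: [0.5276, 0.0172, 0.1147]
ee_rot: [2.412, 2.009, 0.005]
force: [0.0, -0.2, -0.0]
finger_gap: 0.411
grasp_force: 0.0
```

```bash
python3 -c "
from h import *
st()
im=snapshot('top'); cv2.imwrite('pics/f.png',cv2.resize(im[200:290,270:370],None,fx=6,fy=6))
im=snapshot('scene'); cv2.imwrite('pics/g.png',cv2.resize(im[170:290,270:400],None,fx=5,fy=5))"
```

```text
t 17.65 loc mm [-22.8 -97.1 114.7] yaw err -0.0005 F [ 0.  -0.2 -0. ] gap 0.411 grip 0.0
```

View pics/g.png

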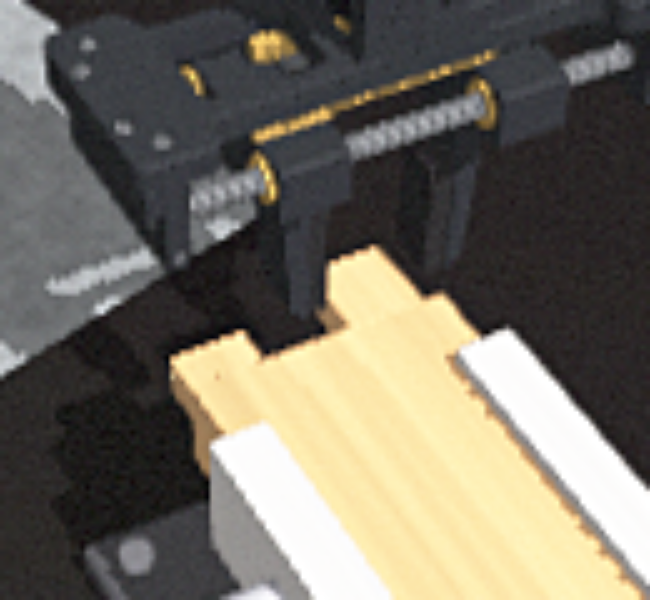

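The fingers straddle the upper tab at crop (370,290). I'll shift 3 mm to -x, lower and grip.

step_arm([
  {"dx":0,"dy":-0.3,"dz":0,"yaw":0,"hand":3.6},
  {"dx":0,"dy":0,"dz":1.2,"yaw":0,"hand":3.6},
  {"dx":0,"dy":0,"dz":1,"yaw":0,"hand":3.6},
  {"dx":0,"dy":0,"dz":1,"yaw":0,"hand":3.6},
  {"dx":0,"dy":0,"dz":0,"yaw":0,"hand":3.6},
])

```text
clock: 18.38
tcp_pos: [0.522, 0.0179, 0.0796]
ee_rot: [-2.412, -2.01, 0.003]
force: [0.0, 0.7, -0.7]
finger_gap: 0.411
grasp_force: 0.0
```

```bash
python3 -c "
from h import *
st()"
```

```text
t 18.38 loc mm [-28.4 -97.4  79.6] yaw err -0.0 F [ 0.   0.7 -0.7] gap 0.411 grip 0.0
```

step_arm([
  {"dx":0,"dy":0.2,"dz":0,"yaw":0,"hand":3.2},
  {"dx":0,"dy":0,"dz":0,"yaw":0,"hand":2},
  {"dx":0,"dy":0,"dz":0,"yaw":0,"hand":2},
  {"dx":0,"dy":0,"dz":0,"yaw":0,"hand":2},
  {"dx":0,"dy":0,"dz":0,"yaw":0,"hand":2},
  {"dx":0,"dy":0,"dz":0,"yaw":0,"hand":2},
], newtons=60)

```text
clock: 19.12
tcp_pos: [0.5255, 0.0176, 0.0814]
ee_rot: [2.413, 2.011, 0.001]
force: [0.3, 0.7, 0.5]
finger_gap: 0.309
grasp_force: 60.0
```

```bash
python3 -c "
from h import *
st()"
```

```text
t 19.12 loc mm [-24.9 -97.1  81.4] yaw err -0.0 F [0.3 0.7 0.5] gap 0.309 grip 60.0
```

step_arm([
  {"dx":-0.5,"dy":0,"dz":-0.05,"yaw":0,"hand":2},
  {"dx":-1,"dy":0,"dz":0,"yaw":0,"hand":2},
  {"dx":-1,"dy":0,"dz":0,"yaw":0,"hand":2},
  {"dx":-1,"dy":0,"dz":0,"yaw":0,"hand":2},
])

```text
clock: 19.62
tcp_pos: [0.5185, -0.0178, 0.0815]
ee_rot: [-2.413, -2.011, 0.0]
force: [0.9, 0.1, -0.4]
finger_gap: 0.314
grasp_force: 60.0
```

```bash
python3 -c "
from h import *
st()"
```

```text
t 19.62 loc mm [ -25.4 -133.1   81.5] yaw err -0.0003 F [ 0.9  0.1 -0.4] gap 0.314 grip 60.0
```

step_arm([
  {"dx":-1,"dy":0,"dz":0,"yaw":0,"hand":2},
  {"dx":-1,"dy":0,"dz":0,"yaw":0,"hand":2},
  {"dx":-1,"dy":0,"dz":0,"yaw":0,"hand":2},
  {"dx":-1,"dy":0,"dz":0,"yaw":0,"hand":2},
])

```text
clock: 20.12
tcp_pos: [0.5115, -0.0569, 0.0816]
ee_rot: [-2.413, -2.011, 0.0]
force: [0.2, 0.8, -0.5]
finger_gap: 0.307
grasp_force: 60.0
```

```bash
python3 -c "
from h import *
st()
im=snapshot('scene'); cv2.imwrite('pics/i.png',cv2.resize(im[150:400,220:480],None,fx=2.4,fy=2.4))
for t in ('tray_empty_tab','tray_empty','tray_full_tab'): print(t,[(loc(at('scene',o['uv'],.081 if t!='tray_full_tab' else .097))*1000).round(1) for o in spot_point(t,'scene')])"
```

```text
t 20.12 loc mm [ -25.3 -172.9   81.6] yaw err -0.0 F [ 0.2  0.8 -0.5] gap 0.307 grip 60.0
tray_empty_tab [array([-248.8,   -3. ,   81. ])]
tray_empty [array([-4.7, -0.7, 81. ]), array([-214.1,   73.7,   81. ]), array([ 263., -250.,   81.])]
tray_full_tab [array([ -22.9, -172.7,   97. ])]
```

View pics/i.png

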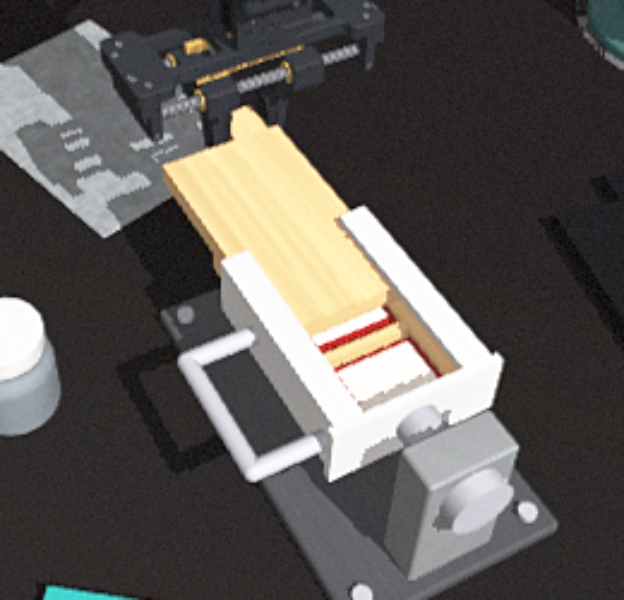

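The upper tray is halfway out and square. The packs lie face-down in the lower tray, at crop (400,370), and that tray has stayed home. I'll carry on pulling.

step_arm([
  {"dx":-1,"dy":0,"dz":0,"yaw":0,"hand":2},
  {"dx":-1,"dy":0,"dz":0,"yaw":0,"hand":2},
  {"dx":-1,"dy":0,"dz":0,"yaw":0,"hand":2},
  {"dx":-1,"dy":0,"dz":0,"yaw":0,"hand":2},
  {"dx":-1,"dy":0,"dz":0,"yaw":0,"hand":2},
  {"dx":-1,"dy":0,"dz":0,"yaw":0,"hand":2},
  {"dx":-1,"dy":0,"dz":0,"yaw":0,"hand":2},
  {"dx":-1,"dy":0,"dz":0,"yaw":0,"hand":2},
])

```text
clock: 21.32
tcp_pos: [0.497, -0.1356, 0.0816]
ee_rot: [-2.413, -2.012, 0.0]
force: [0.3, 0.1, -1.2]
finger_gap: 0.31
grasp_force: 60.0
```

step_arm([
  {"dx":-0.5,"dy":0,"dz":0,"yaw":0,"hand":2},
  {"dx":0,"dy":0,"dz":-1,"yaw":0,"hand":2},
  {"dx":0,"dy":0,"dz":-2,"yaw":0,"hand":2},
  {"dx":0,"dy":0,"dz":-2,"yaw":0,"hand":2},
  {"dx":0,"dy":0,"dz":0,"yaw":0,"hand":2},
  {"dx":0,"dy":0,"dz":0,"yaw":0,"hand":2},
])

```text
clock: 22.08
tcp_pos: [0.496, -0.1396, 0.1313]
ee_rot: [-2.413, -2.012, 0.0]
force: [-0.2, -0.8, -1.1]
finger_gap: 0.306
grasp_force: 60.0
```

```bash
python3 -c "
from h import *
st()
im=snapshot('scene'); cv2.imwrite('pics/j.png',cv2.resize(im[100:400,200:480],None,fx=2,fy=2))
for t in ('tray_full_tab','tray_full_mid'): print(t,[(np.round(o['uv']),(loc(at('scene',o['uv'],.147))*1000).round(1)) for o in spot_point(t,'scene')])
# targets: tray centre onto mat centre, same orientation
print('mat loc',loc([.535,-.242,0])*1000)"
```

```text
t 22.07 loc mm [ -25.6 -257.   131.3] yaw err 0.0003 F [-0.2 -0.8 -1.1] gap 0.306 grip 60.0
tray_full_tab [(array([296., 158.]), array([ -18.6, -254.3,  147. ]))]
tray_full_mid [(array([260., 464.]), array([238.7, 202.8, 147. ])), (array([311., 192.]), array([   1.3, -155.1,  147. ]))]
mat loc [  31.14358703 -350.72309161    0.        ]
```

View pics/j.png

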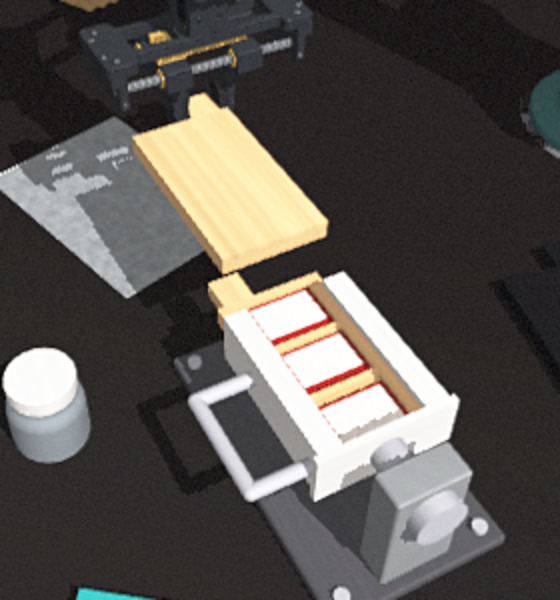

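All three packs are in the lower tray, at crop (295,315), (325,360) and (365,405). The emptied tray hangs level and clear at (230,180). Next I'll carry it to the mat.

step_arm([
  {"dx":-1.5,"dy":0.2,"dz":0,"yaw":0,"hand":2},
  {"dx":-2.5,"dy":0.4,"dz":0,"yaw":0,"hand":2},
  {"dx":-3,"dy":0.5,"dz":0,"yaw":0,"hand":2},
  {"dx":-3.1,"dy":0.5,"dz":0.5,"yaw":0,"hand":2},
  {"dx":-3,"dy":0.5,"dz":1,"yaw":0,"hand":2},
  {"dx":-3,"dy":0.5,"dz":1.5,"yaw":0,"hand":2},
  {"dx":-2,"dy":0.4,"dz":1.5,"yaw":0,"hand":2},
  {"dx":-1,"dy":0.1,"dz":1.5,"yaw":0,"hand":2},
])

```text
clock: 23.22
tcp_pos: [0.4922, -0.3347, 0.0705]
ee_rot: [-2.414, -2.01, 0.0]
force: [0.9, 1.0, -1.7]
finger_gap: 0.308
grasp_force: 60.0
```

step_arm([
  {"dx":0,"dy":0,"dz":1.5,"yaw":0,"hand":2},
  {"dx":0,"dy":0,"dz":1.5,"yaw":0,"hand":2},
  {"dx":0,"dy":0,"dz":1,"yaw":0,"hand":2},
  {"dx":0,"dy":0,"dz":0.6,"yaw":0,"hand":2},
  {"dx":0,"dy":0,"dz":0,"yaw":0,"hand":2},
  {"dx":0,"dy":0,"dz":0,"yaw":0,"hand":2},
])

```text
clock: 23.98
tcp_pos: [0.493, -0.3335, 0.0262]
ee_rot: [2.412, 2.011, 0.0]
force: [-0.7, -0.2, -1.0]
finger_gap: 0.307
grasp_force: 60.0
```

```bash
python3 -c "
from h import *
st()
for n in ('top','scene'):
  snapshot(n); print(n,[(loc(at(n,o['uv'],.035))*1000).round() for o in spot_point('tray_full_mid',n)])"
```

```text
t 23.98 loc mm [   6.2 -448.3   26.2] yaw err 0.0002 F [-0.7 -0.2 -1. ] gap 0.307 grip 60.0
top [array([231., 144.,  35.]), array([  32., -350.,   35.])]
scene [array([238., 158.,  35.]), array([  31., -362.,   35.])]
```

step_arm([
  {"dx":0,"dy":0,"dz":0.7,"yaw":0,"hand":2},
  {"dx":0,"dy":0,"dz":0.7,"yaw":0,"hand":2},
  {"dx":0,"dy":0,"dz":0.5,"yaw":0,"hand":2},
  {"dx":0,"dy":0,"dz":0.25,"yaw":0,"hand":2},
  {"dx":0,"dy":0,"dz":0,"yaw":0,"hand":2},
])

```text
clock: 24.8
tcp_pos: [0.4925, -0.3333, 0.004]
ee_rot: [-2.413, -2.012, 0.0]
force: [-0.1, 0.1, -0.8]
finger_gap: 0.309
grasp_force: 60.0
```

step_arm([
  {"dx":0,"dy":0,"dz":0,"yaw":0,"hand":2},
  {"dx":0,"dy":0,"dz":0,"yaw":0,"hand":2},
  {"dx":0,"dy":0,"dz":0,"yaw":0,"hand":2},
  {"dx":0,"dy":0,"dz":0,"yaw":0,"hand":2},
], newtons=3)

```text
clock: 25.3
tcp_pos: [0.4925, -0.3333, 0.0042]
ee_rot: [2.413, 2.012, 0.0]
force: [-0.5, 0.8, -1.5]
finger_gap: 0.316
grasp_force: 3.0
```

```bash
python3 -c "
from h import *
st()"
```

```text
t 25.3 loc mm [   5.8 -448.2    4.2] yaw err 0.0001 F [-0.5  0.8 -1.5] gap 0.316 grip 3.0
```

Still held from just above the mat. I'll release slowly, then back off upward.

step_arm([
  {"dx":0,"dy":0,"dz":0,"yaw":0,"hand":2.8},
  {"dx":0,"dy":0,"dz":0,"yaw":0,"hand":2.9},
  {"dx":0,"dy":0,"dz":0,"yaw":0,"hand":3.2},
  {"dx":0,"dy":0,"dz":0,"yaw":0,"hand":5},
  {"dx":0,"dy":0,"dz":0,"yaw":0,"hand":5},
  {"dx":0,"dy":0,"dz":0,"yaw":0,"hand":5},
])

```text
clock: 26.05
tcp_pos: [0.4925, -0.3333, 0.0041]
ee_rot: [2.413, 2.012, 0.0]
force: [-0.1, 0.1, -0.9]
finger_gap: 0.573
grasp_force: 0.0
```

step_arm([
  {"dx":0,"dy":0,"dz":-2,"yaw":0,"hand":5},
  {"dx":0,"dy":0,"dz":-4,"yaw":0,"hand":5},
  {"dx":-3,"dy":0,"dz":-5,"yaw":0,"hand":5},
  {"dx":-4,"dy":0,"dz":-5,"yaw":0,"hand":5},
  {"dx":-4,"dy":0,"dz":-3,"yaw":0,"hand":5},
  {"dx":0,"dy":0,"dz":0,"yaw":0,"hand":5},
  {"dx":0,"dy":0,"dz":0,"yaw":0,"hand":5},
])

```text
clock: 26.92
tcp_pos: [0.4725, -0.4399, 0.193]
ee_rot: [-2.413, -2.011, -0.001]
force: [-0.1, -0.7, -0.3]
finger_gap: 0.569
grasp_force: 0.0
```

```bash
python3 -c "
from h import *
st()
for n in ('top','scene'):
  im=snapshot(n); print(n,[(loc(at(n,o['uv'],.011))*1000).round() for o in spot_point('tray_full_mid',n)])
  print([(t,[at(n,o['uv'],0).round(3) for o in spot_point(t,n)][:1]) for t in ('wad_tall','wad_low','jar')])
  print([(loc(at(n,o['uv'],.09))*1000).round() for o in spot_point('handle',n)])
  if n=='scene': cv2.imwrite('pics/k.png',im)"
```

```text
t 26.93 loc mm [   5.3 -556.6  193. ] yaw err -0.0005 F [-0.1 -0.7 -0.3] gap 0.569 grip 0.0
top [array([  35., -352.,   11.]), array([233., 148.,  11.]), array([ 8., 64., 11.])]
[('wad_tall', [array([ 0.771, -0.149,  0.   ])]), ('wad_low', [array([ 0.782, -0.268,  0.   ])]), ('jar', [array([ 0.743, -0.021,  0.   ])])]
[array([103.,  30.,  90.]), array([ 7., -3., 90.])]
scene [array([  28., -356.,   11.]), array([233., 151.,  11.]), array([  23., -346.,   11.]), array([-1.,  9., 11.])]
[('wad_tall', [array([ 0.761, -0.152,  0.   ])]), ('wad_low', [array([ 0.772, -0.27 ,  0.   ])]), ('jar', [])]
[array([94., 33., 90.])]
```

View pics/k.png

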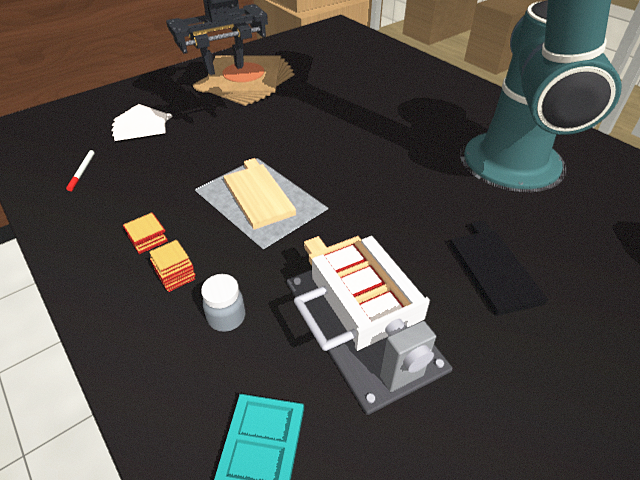

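The emptied tray lies flat in the middle of the mat at (260,195). The three packs are in the lower tray at (360,275), and the bystanders haven't moved. I'll hand in.

```bash
python3 -c "
from workcell import *
print(job_done())"
```

```text
the job is handed in; nothing more can be done
None
```

The job is handed in, with no verdict returned: in the last picture all three packs lie face-down in the once-empty tray, level in the turned-over cradle, the emptied tray lies flat on the middle of the mat, and the bystanders have not visibly moved.

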